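# Tip the trim weight out of the lidded case

## Robot

A 7-joint arm with a two-finger parallel gripper is mounted at the origin on the work surface. World frame = base frame: x ahead of the robot, y to its left, z up, the work surface at z = 0. Lengths are in m, angles in rad, forces in N, time in s.
With the tool pointing down it reaches from about 0.4 to 0.875 m from the base axis. Payload 6.5 kg.
Tool frame: the origin (TCP) lies midway between the tips of the shut fingers; the grasp point (between the pads) lies 19 mm behind it (grasp_offset is the distance from the TCP to the grasp point, in m); z points along the fingers, y is the line along which they close (so a half turn about z gives the same grasp; the last joint's range is limited). The gripper opens to 85 mm and grips with 20 to 120 N. Pads are 22 mm wide; open, the fingers measure 114 mm over their backs; the gripper's body (76 mm by 85 mm) begins 54 mm behind the grasp point. The pads swing forward as they close: fully open they stand 13 mm farther back than shut.
Start: joints at [1.039, 0.536, -0.004, 1.538, 0.003, 1.067, -0.071], TCP at [0.292, -0.581, 0.231] pointing down, gripper open.
Joint ranges: [-2.7, 2.7], [-0.37, 2.16], [-1.27, 1.26], [0.24, 2.4], [-1.31, 4.45], [0.19, 1.91], [-2.76, 2.76]. Speed limits (rad/s): [2.39, 2.39, 3.14, 3.14, 3.14, 3.14, 3.14].

## Interface

Orientations are given as [roll, pitch, yaw] about the fixed x, y, z axes, in that order (R = Rz(yaw) Ry(pitch) Rx(roll)).
In Python, from workcell import * gives the robot as it stands.
- The arm moves only by the tool jog_arm, never from a script. Its argument "motion" is a list of rows, each an object with "jaw": the finger opening in mm, from 0 to 85.4; "delta_pos": the shift along the world's x, y, z in mm, a list of three; "twist": the turn about the world's z in rad. In form: [{"jaw": jaw, "delta_pos": [x, y, z], "twist": twist}, ...]. A call has 1 to 5 rows; each row is the pose to reach, as a shift and turn from the pose commanded when the call began; what a row does not reach only later rows make up. A row lasts 1/10 s, in which the tool goes at most 50 mm and 8.59 degrees, less where a joint would pass 70% of its speed; a pose out of reach is approached as far as the arm can. A call with a gripper value outside its range is refused whole. The fingers move at their own pace and stop on an object; the grip force is fixed at half the most. Time passes only in rows, so rows that repeat a pose let the fingers close. It gives the time, the measured TCP pose, the force, the opening and the grip force at its end, in the units of the state.
- get_obs(): the state, without advancing time (a new reading comes with each control period).
- read_camera(name): name is "side" or "top" or "wrist"; returns a dict with "color" (420x560x3 uint8, blue, green, red), "z_map" (420x560 float32, m along the optical axis (not along the pixel's ray), 0 where there is no reading), "mtx" (3x3 intrinsics, pixels), "view" (4x4, takes a point from world to camera coordinates). Camera axes: x right, y down, z forward; pixel columns grow to the right and rows downward; lengths in m; the calibration is good to about 2 mm. A picture is of the moment at which its call begins.
- close_job(): hands the job in; it is judged then, once.
Trained networks look in a picture, given as the dict that the camera call returned (one of the last four; its "shot" number tells which), for a name from the list of things; names that differ only in an ending like _2 or _b are one class to them, and where a whole thing is asked for, a point or a joint stands for the part that bears it (a point fixed in the world has none). Each returns a list of dicts, best first, with "confidence" (0 to 1); they miss things now and then, are a little off and sometimes report something else, mostly with a low value. They report only what shows in the picture. A call takes as long as a camera call.
- trace(picture, query): "region" (420x560 bool, what is visible of it) and "bbox" ([left, top, right, bottom] in pixels, round what is visible of it).
- mark_of(picture, query): "location" ([column, row] in pixels: a listed point, or the origin of a listed thing).
The state is a dict: "time_s": time; "q": joint angles; "joint_velocities": joint speeds; "joint_efforts": joint torques, N m; "eef_pos": TCP position; "orientation": TCP orientation; "contact_force": force on the tool from outside, world axes, zero at the start; "ft_torque": the same for the moment, N m; "finger_gap": opening from 0.0 (shut) to 1.0 (fully open); "finger_force": force on a finger pad.
Only numpy, scipy, OpenCV 4.12 (cv2) and the standard library are available. Lean on these libraries where they do the work, as an engineer would, in place of code of your own. Each camera call takes 0.05 s, during which the arm holds its last target. There are 200 camera calls.

## Task

Empty the lidded metal case that hangs between two posts over its catch tray: swing its lid all the way back, past the over-centre point, until it rests at its stop; only then tip the case over with its side lever, as far as it goes, so that the brass weight drops into the tray. Leave the case tipped, the lid open and the weight in the tray.

Things in the scene. Friction and masses are not known exactly. Their poses are not given: they have to be found in the camera images.
- case_lid (a joint): Lid angle in rad relative to the case: 0 shut, 1.95 fully back at its stop. The lid is an aluminium plate 84 x 97 mm, 5 mm thick. It is over-centre: let go below about 1.2 rad it falls shut; taken past about 1.7 rad it drops back on its stop and stays there, also while the case is tipped; in between it may stand still. Opening takes under 2 N at the lid's grip.
- lid_grip (a point): Centre of the knurled brass bar on the lid: 30 mm long along y, 16 mm thick, on a thin stem near the lid's front edge; its centre stands 27 mm above the plate. Axes: those of the lid, which with the lid shut are those of tray_floor. With the lid shut, the hinge axis (parallel to y) lies 70 mm from this point along +x and 32 mm below it, so the lid swings up and away to +x. Pinched by the bar's two ends it can turn between the fingers as the lid swings.
- case (a joint): Tipping angle of the case in rad: 0 level (start), 1.70 fully tipped at its stop. A stiff pivot (0.2 N m, about 2 to 3 N at the lever's grip): the case stays where it is left. The aluminium case is 78 mm long (x), 91 mm wide (y), 47 mm deep, open under its lid, its +y wall a sloping pouring lip; rim 141 mm above the table. It turns about a pivot axis parallel to tray_floor's x, and tips to +y.
- lever_grip (a point): Centre of the knurled brass barrel at the end of the case's side lever: 30 mm long along x, 20 mm thick. The lever is an 8 mm steel rod in front (-x) of the near post, 100 mm from the pivot axis to this point. At the start it leans 49 degrees (0.85 rad) from upright to -y; fully tipped it leans 49 degrees to +y. Pinched by the barrel's two ends it can turn between the fingers as the lever swings. Axes: those of the case.
- tray_floor (a point): Centre of the catch tray's floor, 10 mm above the table, on the fixed stand. Axes: x along the pivot axis, away from the lever; y to the side the case tips to; z up. Inside the tray is 84 mm (x) by 222 mm (y), its walls rise 31 mm above the floor. The pivot axis passes 110 mm above the floor at y = -25 mm; the two posts stand at x = -51 and +51 mm, y = -25 mm, up to 124 mm above the floor.
- weight_center (a point): Middle of the square brass trim weight inside the case (26 x 26 x 14 mm, a small boss on top, about 90 g); hidden under the lid at the start.

How it is judged:
On the way, in this order (a step that is already met when the one before it is completed fails the run):
1. the lid is fully back (past 1.75 rad) while the case is still level (within 0.25 rad) (value of joint case_lid above 1.75 rad and value of joint case below 0.25 rad), for 0.2 s.
2. the case is tipped over (past 1.5 rad) with the lid still back (value of joint case above 1.5 rad and value of joint case_lid above 1.7 rad), for 0.2 s.
At the end, for the whole second after the job is handed in: The lid is back at its stop (over 1.7 of 1.95 rad), the case is tipped to its stop (over 1.5 of 1.70 rad), and the weight lies in the tray, its centre inside the tray walls and less than 30 mm above the tray floor (all of step 2 and x of weight_center in the frame of tray_floor between -0.044 and 0.044 m and y of weight_center in the frame of tray_floor between -0.113 and 0.113 m and z of weight_center in the frame of tray_floor below 0.03 m); the robot touches nothing.
It fails at once if the case is tipped (over 0.35 rad) while its lid is not fully back (under 1.65 rad) (value of joint case above 0.35 rad and value of joint case_lid below 1.65 rad).
It also fails if it takes over 50 s, if anything falls off the work surface, if the arm or the gripper's body presses on something with over 40 N, if the wrist force passes 120 N, or if a joint passes its speed limit or range.

## Working session

There is one attempt and no reset: what is moved stays moved. The work goes in short steps, Python scripts to look and compute and a tool call to move; the robot and the scene stay as the last step left them, time stands still between calls to the robot, and variables do not carry over. Pictures are saved under pics/ and viewed, at most 10 in all, crops included, and the job is handed in when it is done.

Besides the shell and the picture viewer there is one more tool, called as a command line: name --argument value ..., lists and objects as JSON in quotes. jog_arm: Moves the arm, as the interface text tells. Its arguments: {"type":"object","properties":{"motion":{"type":"array"}},"required":["motion"]}

```bash
mkdir -p pics; cat > h.py <<'E'
from workcell import *
import numpy as np, cv2
def unproj(p,uv,z=None,r=2):
    u,v=int(round(uv[0])),int(round(uv[1]))
    if z is None:
        a=p["z_map"][max(0,v-r):v+r+1,max(0,u-r):u+r+1]; a=a[a>0]; z=np.median(a) if a.size else np.nan
    c=np.linalg.inv(p["mtx"])@np.array([uv[0],uv[1],1])*z
    return (np.linalg.inv(p["view"])@np.append(c,1))[:3]
E
python3 - <<'E'
from h import *
o=get_obs();print({k:np.round(v,3) for k,v in o.items()})
ims=[]
for n in("top","side"):
    p=read_camera(n);im=p["color"].copy()
    for q in("lid_grip","lever_grip","tray_floor","case"):
        for m in mark_of(p,q)[:2]:
            print(n,q,m["confidence"],np.round(m["location"]),unproj(p,m["location"]).round(4))
            cv2.circle(im,tuple(int(x) for x in m["location"]),3,(0,0,255),1)
            cv2.putText(im,q,tuple(int(x) for x in m["location"]),0,.4,(255,0,0))
    ims.append(im)
    print(np.linalg.inv(p["view"]).round(3))
    cv2.imwrite(f"pics/{n}0.png",im)
E
```

```text
{'time_s': np.float64(0.0), 'q': array([ 1.039,  0.537, -0.004,  1.539,  0.003,  1.067, -0.071]), 'joint_velocities': array([-0.   , -0.   ,  0.   , -0.   ,  0.001,  0.   , -0.   ]), 'joint_efforts': array([-0.0000e+00, -5.8342e+01,  1.0490e+00, -2.5910e+01,  1.2000e-02,
        1.0000e-02,  0.0000e+00]), 'eef_pos': array([ 0.292, -0.58 ,  0.23 ]), 'orientation': array([-3.14 ,  0.   ,  0.466]), 'contact_force': array([-0.394,  0.664, -0.343]), 'ft_torque': array([-0.002,  0.029, -0.01 ]), 'finger_force': np.float64(0.0), 'finger_gap': np.float64(1.0)}
top lid_grip 0.88 [226. 210.] [0.5488 0.0709 0.1758]Traceback (most recent call last):
  File "<stdin>", line 7, in <module>
ValueError: it knows: lever_grip, lid_grip, tray_floor, weight_center
```

```bash
python3 - <<'E'
from h import *
for n in("top","side"):
    p=read_camera(n);im=p["color"].copy()
    for q in("lid_grip","lever_grip","tray_floor"):
        for m in mark_of(p,q)[:2]:
            print(n,q,m["confidence"],np.round(m["location"]),unproj(p,m["location"]).round(4))
            cv2.circle(im,tuple(int(x) for x in m["location"]),3,(0,0,255),1)
        for m in trace(p,q)[:1] if q!="tray_floor" else []:
            reg=m["region"]&(p["z_map"]>0); v,u=np.nonzero(reg)
            P=np.array([unproj(p,(a,b),p["z_map"][b,a]) for a,b in zip(u,v)])
            print(" region",m["confidence"],m["bbox"],len(P),np.percentile(P,[2,50,98],axis=0).round(3).tolist())
    print(np.linalg.inv(p["view"]).round(3).tolist())
    cv2.imwrite(f"pics/{n}0.png",im)
E
```

```text
top lid_grip 0.56 [226. 204.] [0.5548 0.071  0.1792]
 region 0.57 [191.9, 154.4, 276.0, 226.0] 4208 [[0.538, 0.012, 0.142], [0.582, 0.06, 0.145], [0.627, 0.109, 0.179]]
top lever_grip 0.83 [288. 246.] [ 0.4982 -0.0107  0.1948]
 region 0.77 [194.7, 153.8, 297.2, 262.5] 4921 [[0.492, -0.014, 0.116], [0.575, 0.055, 0.145], [0.625, 0.109, 0.195]]
[[-0.003, -0.983, 0.184, 0.43], [-1.0, 0.002, -0.004, -0.001], [0.003, -0.184, -0.983, 0.813], [0.0, 0.0, 0.0, 1.0]]
side lid_grip 0.77 [265. 181.] [0.5544 0.0524 0.1787]
 region 0.9 [254.9, 173.2, 309.6, 219.7] 2147 [[0.537, 0.008, 0.142], [0.581, 0.051, 0.145], [0.626, 0.102, 0.179]]
side lever_grip 0.83 [226. 206.] [ 0.4965 -0.0202  0.1903]
 region 0.86 [216.1, 168.9, 315.3, 236.5] 3540 [[0.49, -0.022, 0.096], [0.574, 0.026, 0.145], [0.625, 0.1, 0.195]]
side tray_floor 0.87 [284. 249.] [0.5859 0.0695 0.0087]
[[0.999, -0.032, 0.04, 0.538], [-0.052, -0.65, 0.758, -0.558], [0.002, -0.759, -0.651, 0.638], [0.0, 0.0, 0.0, 1.0]]
```

View pics/top0.png

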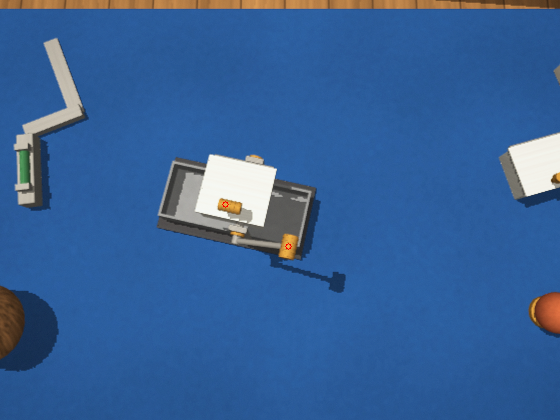

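View pics/side0.png

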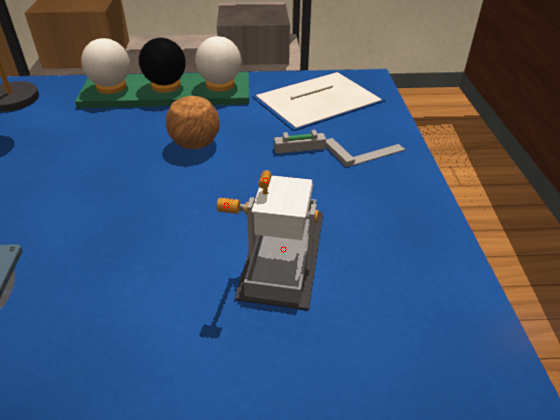

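The pictures show the stand near x≈0.58, y≈0.05, yawed slightly. The lid bar is at top (226,206) and the lever barrel at (289,246), on the robot side as described. Next I'll fit the frame.

```bash
python3 - <<'E'
from h import *
def cloud(p,msk):
    v,u=np.nonzero(msk&(p["z_map"]>0)); z=p["z_map"][v,u]
    c=np.linalg.inv(p["mtx"])@np.stack([u,v,np.ones_like(u)])*z
    return (np.linalg.inv(p["view"])@np.vstack([c,np.ones(len(z))]))[:3].T
for n in("top","side"):
    p=read_camera(n); hsv=cv2.cvtColor(p["color"],cv2.COLOR_BGR2HSV)
    P=cloud(p,np.ones((420,560),bool)); box=lambda P:P[(abs(P[:,0]-.57)<.12)&(abs(P[:,1]-.05)<.15)]
    L=box(P); L=L[abs(L[:,2]-.1455)<.003]
    r=cv2.minAreaRect((L[:,:2]*1000).astype(np.float32)); print(n,"lid",r,np.median(L[:,2]))
    T=box(P);T=T[(T[:,2]<.05)&(T[:,2]>.035)]
    if n=="top": print("tray walls",cv2.minAreaRect((T[:,:2]*1000).astype(np.float32)),len(T))
    B=box(cloud(p,(hsv[...,0]<25)&(hsv[...,0]>8)&(hsv[...,1]>120))); B=B[B[:,2]>.155]
    for nm,c in(("lid",(.552,.06)),("lever",(.498,-.015))):
        b=B[np.hypot(*(B[:,:2]-c).T)<.03]; r=cv2.minAreaRect((b[:,:2]*1000).astype(np.float32))
        print(n,nm,len(b),r,np.percentile(b[:,2],[2,98]).round(4))
E
```

```text
top lid ((570.0794677734375, 63.73182678222656), (97.22337341308594, 113.69490051269531), 77.16869354248047) 0.14483004446646458
tray walls ((583.6544799804688, 72.6504135131836), (230.5344696044922, 95.53412628173828), 77.24897766113281) 827
top lid 251 ((553.58203125, 66.2024154663086), (29.892131805419922, 14.865592956542969), 78.44900512695312) [0.1748 0.1814]
top lever 369 ((498.5126647949219, -10.50136661529541), (20.354755401611328, 30.026248931884766), 78.49512481689453) [0.1869 0.1967]
side lid ((572.9437255859375, 60.528194427490234), (100.43128204345703, 106.94377136230469), 76.95445251464844) 0.1452552048589626
side lid 161 ((554.3118286132812, 63.02325439453125), (31.41376495361328, 14.356940269470215), 75.0431137084961) [0.1582 0.182 ]
side lever 281 ((498.1326599121094, -14.903980255126953), (19.671504974365234, 29.44407844543457), 80.5130615234375) [0.1803 0.1968]
```

jog_arm --motion '[{"jaw": 85, "delta_pos": [10, 20, 40], "twist": 0.14}, {"jaw": 85, "delta_pos": [25, 60, 80], "twist": 0.28}, {"jaw": 85, "delta_pos": [40, 100, 100], "twist": 0.42}, {"jaw": 85, "delta_pos": [60, 140, 100], "twist": 0.56}, {"jaw": 85, "delta_pos": [75, 180, 100], "twist": 0.7}]'

```text
time_s: 1.4
eef_pos: [0.3686, -0.3988, 0.3328]
orientation: [3.139, 0.001, 1.173]
contact_force: [0.2, -0.4, -0.2]
finger_gap: 0.996
finger_force: 0.0
```

jog_arm --motion '[{"jaw": 85, "delta_pos": [15, 40, 0], "twist": 0.14}, {"jaw": 85, "delta_pos": [30, 80, 0], "twist": 0.28}, {"jaw": 85, "delta_pos": [50, 120, 0], "twist": 0.42}, {"jaw": 85, "delta_pos": [65, 160, 0], "twist": 0.56}, {"jaw": 85, "delta_pos": [80, 200, 0], "twist": 0.7}]'

```text
time_s: 1.9
eef_pos: [0.4474, -0.1991, 0.3316]
orientation: [3.141, 0.001, 1.872]
contact_force: [1.2, -0.5, -1.1]
finger_gap: 0.995
finger_force: 0.0
```

jog_arm --motion '[{"jaw": 85, "delta_pos": [15, 40, 0], "twist": 0.14}, {"jaw": 85, "delta_pos": [30, 80, 0], "twist": 0.28}, {"jaw": 85, "delta_pos": [50, 120, 0], "twist": 0.42}, {"jaw": 85, "delta_pos": [65, 160, 0], "twist": 0.56}, {"jaw": 85, "delta_pos": [80, 200, 0], "twist": 0.7}]'

```text
time_s: 2.4
eef_pos: [0.5274, 0.0008, 0.3316]
orientation: [3.141, 0.001, 2.571]
contact_force: [1.3, -1.0, -0.0]
finger_gap: 0.997
finger_force: 0.0
```

jog_arm --motion '[{"jaw": 85, "delta_pos": [10, 22, 0], "twist": 0.12}, {"jaw": 85, "delta_pos": [20, 44, -20], "twist": 0.24}, {"jaw": 85, "delta_pos": [27, 64, -50], "twist": 0.35}, {"jaw": 85, "delta_pos": [27, 64, -80], "twist": 0.35}, {"jaw": 70, "delta_pos": [27, 64, -90], "twist": 0.35}]'

```text
time_s: 2.9
eef_pos: [0.5523, 0.0632, 0.2385]
orientation: [-3.14, -0.004, 2.917]
contact_force: [-0.4, 0.0, 0.3]
finger_gap: 0.853
finger_force: 0.0
```

```bash
python3 - <<'E'
from h import *
o=get_obs();print(o["eef_pos"].round(4),o["orientation"].round(3),o["q"].round(2))
p=read_camera("wrist")
for q in("lid_grip","lever_grip"):
    for m in mark_of(p,q)[:1]: print(q,m["confidence"],np.round(m["location"]),unproj(p,m["location"]).round(4))
hsv=cv2.cvtColor(p["color"],cv2.COLOR_BGR2HSV)
msk=(hsv[...,0]<25)&(hsv[...,0]>8)&(hsv[...,1]>120)&(p["z_map"]>0)
v,u=np.nonzero(msk); P=np.array([unproj(p,(a,b),p["z_map"][b,a]) for a,b in zip(u,v)])
for nm,c in(("lid",(.554,.065)),("lever",(.498,-.0125))):
    b=P[(np.hypot(*(P[:,:2]-c).T)<.03)&(P[:,2]>.155)]
    if len(b)>9: print(nm,len(b),cv2.minAreaRect((b[:,:2]*1000).astype(np.float32)),np.percentile(b[:,2],[2,98]))
cv2.imwrite("pics/w1.png",p["color"])
E
```

```text
[0.5523 0.0632 0.2385] [-3.14  -0.004  2.917] [ 0.34  0.46 -0.7   1.75  0.34  1.06  0.86]
lid_grip 0.92 [277. 229.] [0.5522 0.0667 0.1805]
lever_grip 0.61 [139. 181.] [ 0.4965 -0.0081  0.1949]
lid 806 ((552.6371459960938, 66.17964935302734), (27.579896926879883, 14.772865295410156), 77.12545013427734) [0.17310607 0.18187588]
lever 1492 ((498.4924621582031, -9.603816032409668), (18.890403747558594, 29.25375747680664), 76.37848663330078) [0.18650534 0.19676015]
```

View pics/w1.png

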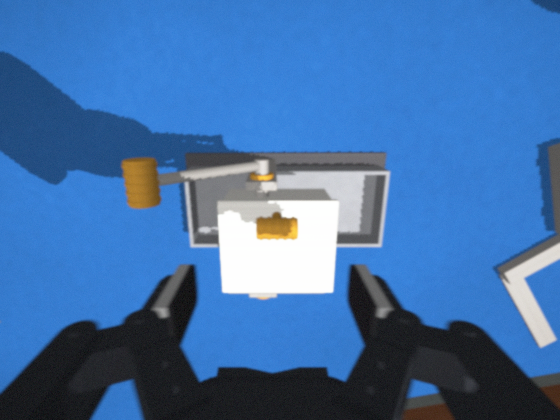

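The wrist view shows the bar at (277,229), parallel to the closing line and centred between the fingers. I'll descend and pinch it.

jog_arm --motion '[{"jaw": 60, "delta_pos": [-1, 0, -30], "twist": 0}, {"jaw": 60, "delta_pos": [-1, 0, -60], "twist": 0}, {"jaw": 60, "delta_pos": [-1, 0, -78], "twist": 0}, {"jaw": 60, "delta_pos": [-1, 0, -88], "twist": 0}, {"jaw": 60, "delta_pos": [-1, 0, -88], "twist": 0}]'

```text
time_s: 3.55
eef_pos: [0.5532, 0.0628, 0.1536]
orientation: [-3.141, 0.0, 2.915]
contact_force: [-0.3, -0.1, -0.4]
finger_gap: 0.702
finger_force: 0.0
```

jog_arm --motion '[{"jaw": 40, "delta_pos": [0, 0, 0], "twist": 0}, {"jaw": 32, "delta_pos": [0, 0, 0], "twist": 0}, {"jaw": 24, "delta_pos": [0, 0, 0], "twist": 0}, {"jaw": 24, "delta_pos": [0, 0, 0], "twist": 0}, {"jaw": 24, "delta_pos": [0, 0, 0], "twist": 0}]'

```text
time_s: 4.05
eef_pos: [0.5547, 0.066, 0.1555]
orientation: [3.137, 0.004, 2.917]
contact_force: [0.8, 5.2, 4.0]
finger_gap: 0.338
finger_force: 59.0
```

jog_arm --motion '[{"jaw": 24, "delta_pos": [1, 3, 2], "twist": 0}, {"jaw": 24, "delta_pos": [5, 2, 9], "twist": 0}, {"jaw": 24, "delta_pos": [8.6, 1.3, 15], "twist": 0}, {"jaw": 24, "delta_pos": [13, 0, 21], "twist": 0}, {"jaw": 24, "delta_pos": [18.6, -1, 26.7], "twist": 0}]'

```text
time_s: 4.55
eef_pos: [0.5709, 0.0624, 0.1799]
orientation: [-3.141, -0.002, 2.916]
contact_force: [1.7, 3.0, -10.0]
finger_gap: 0.334
finger_force: 59.9
```

jog_arm --motion '[{"jaw": 24, "delta_pos": [6, -1.4, 5], "twist": 0}, {"jaw": 24, "delta_pos": [12, -2.7, 9], "twist": 0}, {"jaw": 24, "delta_pos": [18.5, -4.2, 12.5], "twist": 0}, {"jaw": 24, "delta_pos": [25.5, -5.7, 15.5], "twist": 0}, {"jaw": 24, "delta_pos": [32.5, -7.3, 17.5], "twist": 0}]'

```text
time_s: 5.05
eef_pos: [0.6032, 0.0551, 0.1979]
orientation: [-3.141, -0.003, 2.916]
contact_force: [-5.1, 3.0, -1.1]
finger_gap: 0.336
finger_force: 59.3
```

```bash
python3 - <<'E'
from h import *
p=read_camera("side"); cv2.imwrite("pics/s2.png",cv2.resize(p["color"][120:320,170:400],None,fx=2.5,fy=2.5))
print(get_obs()["contact_force"].round(1),get_obs()["ft_torque"].round(2))
E
```

```text
[-4.4  2.  -0.7] [0.61 1.46 0.12]
```

View pics/s2.png

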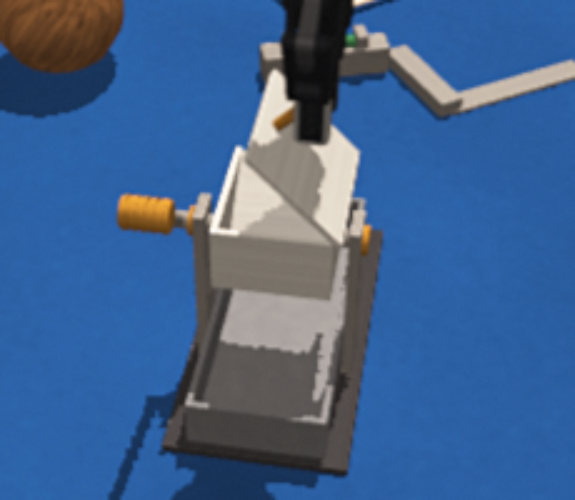

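The side view shows the lid roughly halfway open with the bar held at (300,120), and the case still level. I'll continue the arc.

jog_arm --motion '[{"jaw": 24, "delta_pos": [7.6, -1.7, 1.5], "twist": 0}, {"jaw": 24, "delta_pos": [15, -3.4, 2.3], "twist": 0}, {"jaw": 24, "delta_pos": [22.6, -5.1, 2.4], "twist": 0}, {"jaw": 24, "delta_pos": [30, -6.8, 1.6], "twist": 0}, {"jaw": 24, "delta_pos": [37.4, -8.4, 0.2], "twist": 0}]'

```text
time_s: 5.6
eef_pos: [0.6416, 0.0464, 0.1988]
orientation: [-3.141, -0.0, 2.916]
contact_force: [-4.3, 1.3, 0.6]
finger_gap: 0.335
finger_force: 59.0
```

jog_arm --motion '[{"jaw": 24, "delta_pos": [7.2, -1.6, -2.2], "twist": 0}, {"jaw": 24, "delta_pos": [14, -3.2, -5.2], "twist": 0}, {"jaw": 24, "delta_pos": [20.5, -4.7, -9], "twist": 0}, {"jaw": 24, "delta_pos": [26.7, -6.1, -13.4], "twist": 0}, {"jaw": 24, "delta_pos": [32.4, -7.3, -18.4], "twist": 0}]'

```text
time_s: 6.1
eef_pos: [0.6766, 0.0386, 0.1811]
orientation: [3.141, 0.005, 2.915]
contact_force: [-1.0, 0.9, 6.6]
finger_gap: 0.329
finger_force: 58.9
```

jog_arm --motion '[{"jaw": 24, "delta_pos": [1.5, -0.3, -1.5], "twist": 0}, {"jaw": 24, "delta_pos": [1.5, -0.3, -1.5], "twist": 0}]'

```text
time_s: 6.3
eef_pos: [0.6783, 0.0382, 0.1796]
orientation: [3.141, 0.006, 2.915]
contact_force: [-0.0, 0.0, 6.6]
finger_gap: 0.334
finger_force: 58.9
```

```bash
python3 - <<'E'
from h import *
p=read_camera("side"); cv2.imwrite("pics/s3.png",cv2.resize(p["color"][120:320,170:400],None,fx=2.5,fy=2.5))
o=get_obs();print(o["contact_force"].round(1),o["ft_torque"].round(2),o["q"].round(2))
E
```

```text
[ 0.7 -0.2  6.9] [ 0.08  0.31 -0.08] [ 0.27  0.72 -0.62  1.47  0.45  1.09  0.9 ]
```

View pics/s3.png

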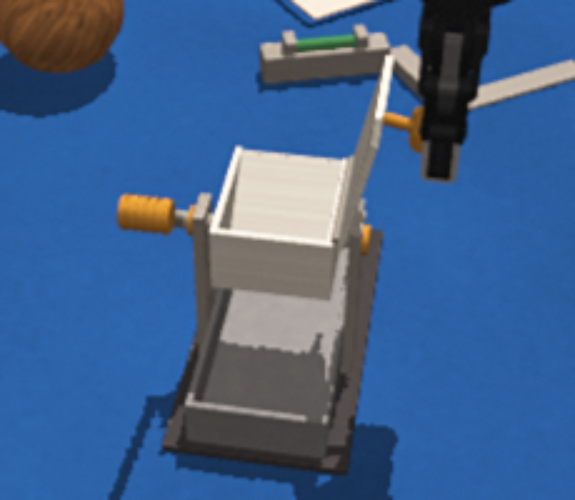

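The lid leans well back with the bar at (415,130), close to its stop, so I'll release and lift away.

jog_arm --motion '[{"jaw": 40, "delta_pos": [0, 0, 0], "twist": 0}, {"jaw": 60, "delta_pos": [0, 0, 0], "twist": 0}, {"jaw": 60, "delta_pos": [0, 0, 0], "twist": 0}, {"jaw": 60, "delta_pos": [3, -1, 15], "twist": 0}, {"jaw": 60, "delta_pos": [5, -1, 40], "twist": 0}]'

```text
time_s: 6.85
eef_pos: [0.6797, 0.0372, 0.2173]
orientation: [-3.14, -0.003, 2.916]
contact_force: [-0.2, 0.0, 0.8]
finger_gap: 0.703
finger_force: 0.0
```

jog_arm --motion '[{"jaw": 60, "delta_pos": [0, 0, 40], "twist": 0}, {"jaw": 60, "delta_pos": [0, 0, 80], "twist": 0}, {"jaw": 60, "delta_pos": [0, 0, 110], "twist": -0.13}, {"jaw": 60, "delta_pos": [-30, -10, 110], "twist": -0.27}, {"jaw": 60, "delta_pos": [-70, -20, 110], "twist": -0.4}]'

```text
time_s: 7.35
eef_pos: [0.6113, 0.0184, 0.3298]
orientation: [3.138, 0.002, 2.511]
contact_force: [-0.1, -1.4, 0.3]
finger_gap: 0.706
finger_force: 0.0
```

```bash
python3 - <<'E'
from h import *
p=read_camera("side"); cv2.imwrite("pics/s4.png",cv2.resize(p["color"][120:320,170:400],None,fx=2.5,fy=2.5))
for q in("lid_grip","lever_grip"):
    for m in mark_of(p,q)[:1]: print(q,m["confidence"],np.round(m["location"]),unproj(p,m["location"]).round(4))
E
```

```text
lid_grip 0.83 [346. 179.] [0.6744 0.0237 0.1996]
lever_grip 0.6 [229. 203.] [ 0.5006 -0.0183  0.1937]
```

View pics/s4.png

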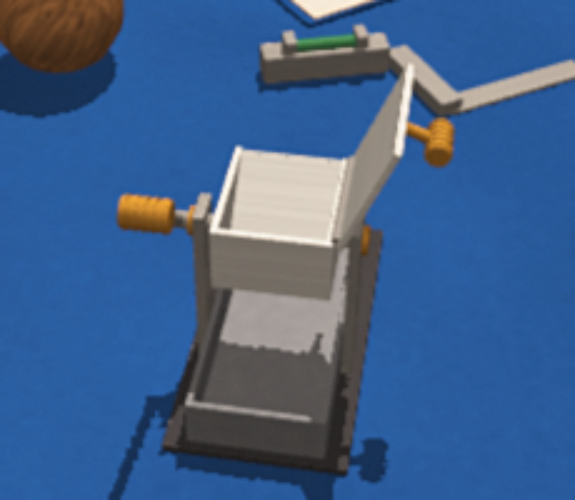

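The lid is at its stop, with its bar at (438,142) in the crop. I'll go to the lever.

jog_arm --motion '[{"jaw": 60, "delta_pos": [-22, -6, 0], "twist": -0.14}, {"jaw": 60, "delta_pos": [-44, -12, 0], "twist": -0.28}, {"jaw": 60, "delta_pos": [-66, -18, 0], "twist": -0.42}, {"jaw": 60, "delta_pos": [-88, -24, 0], "twist": -0.56}, {"jaw": 60, "delta_pos": [-113, -29, 0], "twist": -0.7}]'

```text
time_s: 8.0
eef_pos: [0.4982, -0.0109, 0.3289]
orientation: [3.139, 0.0, 1.812]
contact_force: [0.5, 0.3, 0.1]
finger_gap: 0.704
finger_force: 0.0
```

jog_arm --motion '[{"jaw": 60, "delta_pos": [0, 0, -20], "twist": -0.14}, {"jaw": 60, "delta_pos": [0, 0, -40], "twist": -0.28}, {"jaw": 60, "delta_pos": [0, 0, -60], "twist": -0.42}, {"jaw": 60, "delta_pos": [0, 0, -80], "twist": -0.47}, {"jaw": 60, "delta_pos": [0, 0, -80], "twist": -0.47}]'

```text
time_s: 8.5
eef_pos: [0.4971, -0.0106, 0.2465]
orientation: [-3.139, 0.0, 1.348]
contact_force: [-1.1, 0.6, 0.1]
finger_gap: 0.707
finger_force: 0.0
```

```bash
python3 - <<'E'
from h import *
o=get_obs();print(o["eef_pos"].round(4),o["orientation"].round(3),o["q"].round(2))
p=read_camera("wrist")
hsv=cv2.cvtColor(p["color"],cv2.COLOR_BGR2HSV)
msk=(hsv[...,0]<25)&(hsv[...,0]>8)&(hsv[...,1]>120)&(p["z_map"]>0)
v,u=np.nonzero(msk); P=np.array([unproj(p,(a,b),p["z_map"][b,a]) for a,b in zip(u,v)])
b=P[(np.hypot(*(P[:,:2]-(.498,-.0105)).T)<.03)&(P[:,2]>.155)]
print(len(b),cv2.minAreaRect((b[:,:2]*1000).astype(np.float32)),np.percentile(b[:,2],[2,98]))
cv2.imwrite("pics/w2.png",p["color"])
E
```

```text
[ 0.4971 -0.0106  0.2465] [-3.139  0.     1.348] [ 0.3   0.29 -0.44  1.9   0.15  0.99 -0.43]
1005 ((499.0155029296875, -9.854048728942871), (18.704259872436523, 28.707561492919922), 77.4031753540039) [0.18666288 0.19663089]
```

View pics/w2.png

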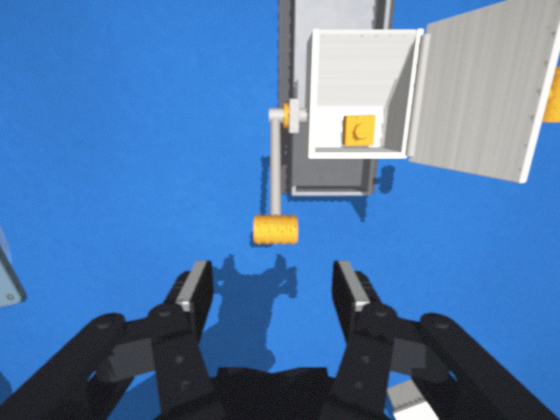

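The barrel at (276,229) sits between the fingers, the lid is back, and the weight shows at (359,130). I'll descend and pinch.

jog_arm --motion '[{"jaw": 60, "delta_pos": [1.5, 0, -30], "twist": 0}, {"jaw": 60, "delta_pos": [1.5, 0, -60], "twist": 0}, {"jaw": 60, "delta_pos": [1.5, 0, -75], "twist": 0}, {"jaw": 60, "delta_pos": [1.5, 0, -82], "twist": 0}, {"jaw": 60, "delta_pos": [1.5, 0, -82], "twist": 0}]'

```text
time_s: 9.05
eef_pos: [0.4997, -0.0108, 0.1663]
orientation: [3.141, -0.0, 1.347]
contact_force: [0.6, 0.1, 0.8]
finger_gap: 0.707
finger_force: 0.0
```

jog_arm --motion '[{"jaw": 40, "delta_pos": [0, 0, 0], "twist": 0}, {"jaw": 32, "delta_pos": [0, 0, 0], "twist": 0}, {"jaw": 24, "delta_pos": [0, 0, 0], "twist": 0}, {"jaw": 24, "delta_pos": [0, 0, 0], "twist": 0}, {"jaw": 24, "delta_pos": [0, 0, 0], "twist": 0}]'

```text
time_s: 9.55
eef_pos: [0.4991, -0.0108, 0.1672]
orientation: [3.141, 0.0, 1.346]
contact_force: [-2.2, 0.2, 8.0]
finger_gap: 0.343
finger_force: 59.0
```

jog_arm --motion '[{"jaw": 24, "delta_pos": [1.3, 5.7, 6.1], "twist": 0}, {"jaw": 24, "delta_pos": [2.7, 11.9, 11.8], "twist": 0}, {"jaw": 24, "delta_pos": [4.2, 18.6, 16.8], "twist": 0}, {"jaw": 24, "delta_pos": [5.8, 25.7, 21.3], "twist": 0}, {"jaw": 24, "delta_pos": [7.5, 33.1, 25.1], "twist": 0}]'

```text
time_s: 10.05
eef_pos: [0.5062, 0.021, 0.1912]
orientation: [-3.141, 0.002, 1.345]
contact_force: [2.1, -5.9, -6.9]
finger_gap: 0.341
finger_force: 59.6
```

jog_arm --motion '[{"jaw": 24, "delta_pos": [1.7, 7.7, 3.2], "twist": 0}, {"jaw": 24, "delta_pos": [3.5, 15.6, 5.7], "twist": 0}, {"jaw": 24, "delta_pos": [5.3, 23.7, 7.5], "twist": 0}, {"jaw": 24, "delta_pos": [7.2, 31.9, 8.5], "twist": 0}, {"jaw": 24, "delta_pos": [9.1, 40.2, 8.9], "twist": 0}]'

```text
time_s: 10.55
eef_pos: [0.5152, 0.0609, 0.2005]
orientation: [-3.141, 0.003, 1.345]
contact_force: [-0.6, -7.7, 0.3]
finger_gap: 0.341
finger_force: 59.2
```

jog_arm --motion '[{"jaw": 24, "delta_pos": [1.9, 8.3, -0.4], "twist": 0}, {"jaw": 24, "delta_pos": [3.7, 16.5, -1.4], "twist": 0}, {"jaw": 24, "delta_pos": [5.5, 24.6, -3.2], "twist": 0}, {"jaw": 24, "delta_pos": [7.3, 32.5, -5.7], "twist": 0}, {"jaw": 24, "delta_pos": [9.1, 40.2, -8.9], "twist": 0}]'

```text
time_s: 11.05
eef_pos: [0.5246, 0.1024, 0.1922]
orientation: [3.141, 0.002, 1.345]
contact_force: [-2.6, -4.6, 5.5]
finger_gap: 0.337
finger_force: 59.5
```

jog_arm --motion '[{"jaw": 24, "delta_pos": [1.7, 7.4, -3.8], "twist": 0}, {"jaw": 24, "delta_pos": [3.3, 14.4, -8.3], "twist": 0}, {"jaw": 24, "delta_pos": [4.8, 21.2, -13.3], "twist": 0}, {"jaw": 24, "delta_pos": [6.2, 27.4, -19], "twist": 0}, {"jaw": 24, "delta_pos": [7.7, 34, -26], "twist": 0}]'

```text
time_s: 11.55
eef_pos: [0.5326, 0.1376, 0.1665]
orientation: [3.14, -0.0, 1.346]
contact_force: [-2.8, -1.6, 6.4]
finger_gap: 0.34
finger_force: 65.7
```

jog_arm --motion '[{"jaw": 24, "delta_pos": [0.4, 1.5, -1.5], "twist": 0}, {"jaw": 24, "delta_pos": [0.4, 1.5, -1.5], "twist": 0}, {"jaw": 24, "delta_pos": [0.4, 1.5, -1.5], "twist": 0}, {"jaw": 24, "delta_pos": [0.4, 1.5, -1.5], "twist": 0}]'

```text
time_s: 11.95
eef_pos: [0.533, 0.1394, 0.1645]
orientation: [3.141, -0.002, 1.347]
contact_force: [-0.4, 2.2, 6.1]
finger_gap: 0.338
finger_force: 66.3
```

```bash
python3 - <<'E'
from h import *
p=read_camera("side"); cv2.imwrite("pics/s5.png",cv2.resize(p["color"][120:320,170:400],None,fx=2.5,fy=2.5))
for m in mark_of(p,"weight_center")[:1]: print(m["confidence"],np.round(m["location"]),unproj(p,m["location"]).round(4))
E
```

```text
(no output)
```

View pics/s5.png

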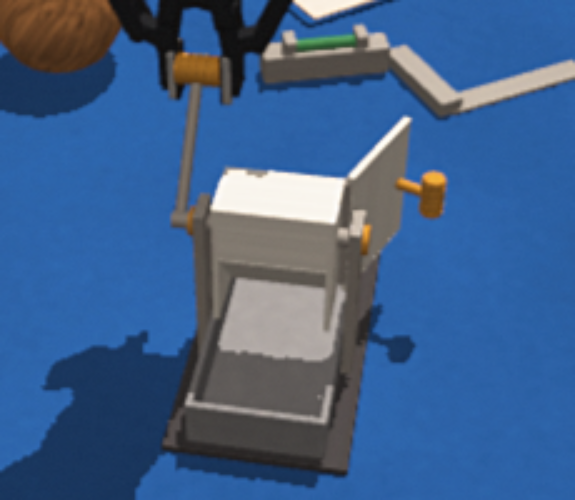

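The case is tipped with the lid still back, and the barrel is in the fingers at (197,70). I'll release, lift clear and check on the weight.

jog_arm --motion '[{"jaw": 40, "delta_pos": [0, 0, 0], "twist": 0}, {"jaw": 60, "delta_pos": [0, 0, 0], "twist": 0}, {"jaw": 60, "delta_pos": [0, 0, 0], "twist": 0}, {"jaw": 60, "delta_pos": [0, 0, 15], "twist": 0}, {"jaw": 60, "delta_pos": [0, 0, 50], "twist": 0}]'

```text
time_s: 12.55
eef_pos: [0.5307, 0.1372, 0.2123]
orientation: [-3.137, 0.002, 1.346]
contact_force: [0.1, 0.3, -1.1]
finger_gap: 0.699
finger_force: 0.0
```

jog_arm --motion '[{"jaw": 60, "delta_pos": [0, 0, 40], "twist": 0}, {"jaw": 60, "delta_pos": [0, 0, 80], "twist": 0}, {"jaw": 60, "delta_pos": [-40, 0, 100], "twist": 0}, {"jaw": 60, "delta_pos": [-80, 0, 120], "twist": 0}, {"jaw": 60, "delta_pos": [-80, 0, 120], "twist": 0}]'

```text
time_s: 13.05
eef_pos: [0.45, 0.1393, 0.3373]
orientation: [3.137, -0.001, 1.349]
contact_force: [0.5, 0.1, -0.4]
finger_gap: 0.699
finger_force: 0.0
```

```bash
python3 - <<'E'
from h import *
for n in("top","wrist","side"):
    p=read_camera(n)
    for q in ("weight_center","lever_grip","lid_grip"):
        for m in mark_of(p,q)[:1]: print(n,q,m["confidence"],np.round(m["location"]),unproj(p,m["location"]).round(4))
    if n=="top": a=p["color"][110:300,120:360]
    if n=="wrist": b=p["color"]
cv2.imwrite("pics/f.png",np.hstack([cv2.resize(a,(400,316)),cv2.resize(b,(400,316))]))
print(get_obs()["contact_force"].round(1))
E
```

```text
top weight_center 0.74 [181. 183.] [0.6191 0.161  0.0329]
top lever_grip 0.75 [176. 219.] [0.5323 0.1309 0.2011]
top lid_grip 0.74 [211. 125.] [0.6867 0.1012 0.1178]
wrist weight_center 0.7 [380. 123.] [0.6126 0.1643 0.0321]
wrist lever_grip 0.98 [352. 191.] [0.5264 0.13   0.202 ]
wrist lid_grip 0.85 [469. 168.] [0.6616 0.1112 0.1511]
side lever_grip 0.91 [248. 147.] [0.529  0.1197 0.1972]
[-0.3  0.9 -0.5]
```

View pics/f.png

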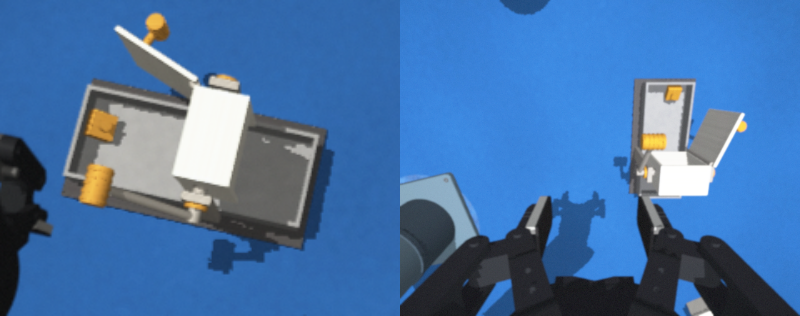

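The weight lies in the tray (left half, (100,123)) at about y = +96 mm, inside the wall. The lid is back, the lever is fully over and the arm is clear.

```bash
python3 -c "
from workcell import *
print(close_job())"
```

```text
the job is handed in; nothing more can be done
None
```

I handed the job in at about 13 s: the final pictures show the lid back at its stop, the case tipped over, the weight in the tray and the arm clear, but the hand-in returned no verdict.

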